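# Seat the hide tray and hold the hardness gauge on the test ring

## Robot

A 6-joint arm with a two-finger parallel gripper is mounted at the origin on the work surface. World frame = base frame: x ahead of the robot, y to its left, z up, the work surface at z = 0. Lengths are in m, angles in degrees, forces in N, time in s.
With the tool pointing down it reaches from about 0.4 to 0.825 m from the base axis. Payload 7 kg.
Tool frame: the origin (TCP) lies on the centre line of the jaws, within the pads' length; the fingertips stand 19 mm ahead of it and the grasp point (between the pads) is the TCP; z points along the fingers, y is the line along which they close (so a half turn about z gives the same grasp; the last joint's range is limited). The gripper opens to 88 mm and grips with 3 to 60 N. Pads are 19 mm wide; open, the fingers measure 130 mm over their backs; the gripper's body (78 mm by 193 mm) begins 47 mm behind the grasp point.
Start: joints at [92.08, 20.546, 0.682, 0, -70.136, -16.507], TCP at [0.168, 0.654, 0.246] pointing down, gripper open.
Joint ranges: [-176.03, 176.03], [-82.01, 121.73], [-58.28, 71.71], [-173.87, 95.51], [-174.79, -0.11], [-173.66, 173.66]. Speed limits (degrees/s): [136.94, 136.94, 172.46, 180, 180, 180].

## Interface

Orientations are given as [roll, pitch, yaw] about the fixed x, y, z axes, in that order (R = Rz(yaw) Ry(pitch) Rx(roll)).
In Python, from plant import get_state, capture, close_job gives the robot as it stands.
- The arm moves only by the tool apply_moves, never from a script. Its argument "targets" is a list of rows, each a list of 7 numbers: the opening, from 0 (shut) to 1 (fully open), then the shift along the tool's x, y, z normalised to -1 to 1, where 1 is 1000 mm, then the turn, a rotation vector about the tool's x, y, z normalised to -1 to 1, where 1 is 90 degrees. In form: [[claw, tx, ty, tz, ax, ay, az], ...]. A call has 1 to 20 rows; each row shifts and turns the commanded pose from where the row before left it, along the tool's axes as they then stand; what a row does not reach is not made up. A row lasts 1/12 s, in which the tool goes at most 41.7 mm and 7.16 degrees, less where a joint would pass 70% of its speed; a pose out of reach is approached as far as the arm can. A call with a number of a shift or a turn outside -1 to 1 is refused whole. A call with a gripper value outside its range is refused whole. The fingers move at their own pace and stop on an object; "newtons" is the grip in N (left out, the last holds). Time passes only in rows, so rows that do not move let the fingers close. It gives the time, the measured TCP pose, the force, the opening and the grip force at its end, in the units of the state.
- get_state(): the state, without advancing time (a new reading comes with each control period).
- capture(name): name is "scene" or "top" or "wrist"; returns a dict with "frame" (480x640x3 uint8, red, green, blue), "range_z" (480x640 float32, m along the optical axis (not along the pixel's ray), 0 where there is no reading), "camera_matrix" (3x3 intrinsics, pixels), "T" (4x4, takes a point from camera to world coordinates). Camera axes: x right, y down, z forward; pixel columns grow to the right and rows downward; lengths in m; the calibration is good to about 2 mm. The wrist camera is an equidistant fisheye: a pixel r from the principal point sees the ray r / f radians off the axis. A picture is of the moment at which its call begins.
- close_job(): hands the job in; it is judged then, once.
The state is a dict: "time_s": time; "joints": joint angles; "qd": joint speeds; "joint_torque": joint torques, N m; "tcp_pos": TCP position; "eef_rot": TCP orientation; "contact_force": force on the tool from outside, world axes, zero at the start; "moment": the same for the moment, N m; "gripper_width": finger opening in m; "gripper_force": force on a finger pad.
Only numpy, scipy, OpenCV 4.12 (cv2) and the standard library are available. Lean on these libraries where they do the work, as an engineer would, in place of code of your own. Each camera call takes 0.05 s, during which the arm holds its last target. There are 200 camera calls.

## Task

Slide the blue tray, with the round hide blank lying in it, fully home into the slotted wooden holder, keeping the tray level. Then take the yellow hardness gauge out of its stand and hold it upright with its tip on the red test ring of the blank, pressing lightly so that the spring plunger is about half in (its red half has just gone into the barrel), never hard. Finish holding it there, still gripped and pressed, and leave the bin, the candle and the mallet where they are.

Things in the scene. Friction and masses are not known exactly. Their poses are not given: they have to be found in the camera images.
- holder: Pale wooden slotted holder fixed to the bench, which is its floor. Origin on the bench where the seated tray's origin lies; +x (about world +y) is the way in, mouth at -x. Channel 116 mm wide; rails x -40 to 71 mm, 34 mm high; brass lips 26 to 34 mm high overhang the channel 7 mm a side; flared guides 24 mm high open to about 140 mm at x -75 mm; stop face at x 55 mm.
- tray: Loose blue tray 110 x 110 mm, 18 mm high, 4 mm walls and floor, 0.2 to 0.45 kg, on the bench outside the holder. Origin under the centre of the square; +x is its front (goes in first). A dark wooden handle bar sticks out behind: x -54 to -126 mm, 16 mm wide (y), 6 to 46 mm above the bench; pinch it across y near x -92 mm.
- hide: Loose round tan rawhide blank lying in the tray, 94 mm diameter, 4 mm thick, rigid, 60 g. Origin under its centre; +x points to the red test ring; z up.
- mark (a point): Centre of the red test ring (16 mm across) on the blank's top face, 26 mm from its centre.
- stand: Dark wooden block 80 x 80 mm, 66 mm high, fixed to the bench, with one vertical 28 mm through hole in its middle. Origin under its centre. It and the yellow-green bin swap places between starts.
- gauge: Loose pencil-shaped gauge, 0.12 kg, hanging upright in the stand by its collar. Origin at the barrel's lower end, z up its axis. Steel barrel 22 mm diameter, z 0 to 36 mm; black collar 38 mm diameter to z 42 (rests on the stand's top); yellow grip 24 mm diameter to z 102; black cap to z 108 mm. Raise it 60 mm to clear the stand.
- tip (a point): Tip of the gauge's plunger (8 mm diameter rod), on the gauge's axis, 20 mm below the barrel's end when free; the lower 12 mm of the free rod is white, the 8 mm next to the barrel red.
- plunger (a joint): How far the plunger is pressed into the barrel: 0 free, 0.016 m all the way in. Spring 500 N/m (8 mm in = 4 N).
- bin: Yellow-green open bin 80 x 100 mm, 60 mm high, with wax sticks, bystander. Origin under its centre.
- candle: Orange candle, 52 mm diameter, 70 mm high, bystander. Origin under its centre.
- mallet: Hammer lying on the bench beyond the work, bystander.
Not all that is in view belongs to the job. Several things look just like the hide: the one meant starts farthest to the robot's right.

How it is judged:
By the outcome, as a careful person would: the job done as asked, in the order asked, and still so for the second after the job is handed in, while the arm keeps its last pose, push and grip.
It also fails if it takes over 61 s, if anything falls off the work surface, if the arm or the gripper's body presses on something with over 40 N, if the wrist force passes 120 N, or if a joint passes its speed limit or range.

## Working session

There is one attempt and no reset: what is moved stays moved. The work goes in short steps, Python scripts to look and compute and a tool call to move; the robot and the scene stay as the last step left them, time stands still between calls to the robot, and variables do not carry over. Pictures are saved under pics/ and viewed, at most 11 in all, crops included, and the job is handed in when it is done.

Besides the shell and the picture viewer there is one more tool, called after ">>>" as name(argument=value, ...), one argument or row to a line, values as JSON. apply_moves: Moves the arm, as the interface text tells. Scaled input: -1 to 1 covers 1000 mm each way for a shift and 90 degrees each way for a turn. Its arguments: {"type":"object","properties":{"targets":{"type":"array","items":{"type":"array","items":{"type":"number"}}},"newtons":{"type":"number"}},"required":["targets"]}

```bash
ls; mkdir -p pics; cat > h.py <<'E'
import numpy as np, cv2, sys
from plant import get_state, capture, close_job
def cap(n):
    c=capture(n); np.savez('/tmp/%s.npz'%n,**c); return c
def save(im,name): cv2.imwrite('pics/%s.png'%name,im[:,:,::-1])
def ray(c,u,v):
    K=c['camera_matrix'];T=c['T']
    d=np.array([(u-K[0,2])/K[0,0],(v-K[1,2])/K[1,1],1.])
    return T[:3,3],T[:3,:3]@d
def onz(c,u,v,z):
    o,d=ray(c,u,v); return o+d*(z-o[2])/d[2]
def cloud(c):
    K=c['camera_matrix'];T=c['T'];Z=c['range_z']
    v,u=np.indices(Z.shape)
    P=np.stack([(u-K[0,2])/K[0,0]*Z,(v-K[1,2])/K[1,1]*Z,Z],-1)
    return P@T[:3,:3].T+T[:3,3]
E
python3 - <<'E'
from h import *
for n in ['scene','top']:
    c=cap(n); save(c['frame'],n+'0'); print(n,c['T'].round(3).tolist(),c['camera_matrix'].tolist())
print(get_state())
E
```

```text
pics
scene [[0.554, 0.648, -0.522, 1.211], [0.832, -0.438, 0.339, -0.372], [-0.009, -0.623, -0.782, 0.957], [0.0, 0.0, 0.0, 1.0]] [[555.8834402904538, 0.0, 312.1652996290156], [0.0, 555.8834402904538, 240.32916165956118], [0.0, 0.0, 1.0]]
top [[0.022, -0.982, 0.189, 0.455], [-1.0, -0.023, 0.001, 0.047], [0.003, -0.189, -0.982, 0.888], [0.0, 0.0, 0.0, 1.0]] [[438.4325424673334, 0.0, 315.12211036392375], [0.0, 438.4325424673334, 243.99329884068115], [0.0, 0.0, 1.0]]
{'time_s': 0.1, 'joints': array([ 9.20811106e+01,  2.05880170e+01,  6.41252662e-01, -1.77317693e-02,
       -7.01371175e+01, -1.65045210e+01]), 'qd': array([-0.05114651, -0.15949182,  0.0747856 ,  0.08800507,  0.00596153,
        0.00677622]), 'joint_torque': array([-1.83755961e-03, -5.84161019e+01,  2.93753028e+01,  7.01552957e+00,
        1.00952139e-02, -4.80726499e-05]), 'tcp_pos': array([0.16808125, 0.65332757, 0.24472558]), 'eef_rot': array([ 1.79914838e+02, -7.84904349e-03, -1.44294415e+01]), 'contact_force': array([0.37573892, 0.0116963 , 0.43049336]), 'moment': array([-0.03364069,  0.02572349, -0.01507309]), 'gripper_force': 0.0, 'gripper_width': 0.08767986785434839}
```

View pics/scene0.png

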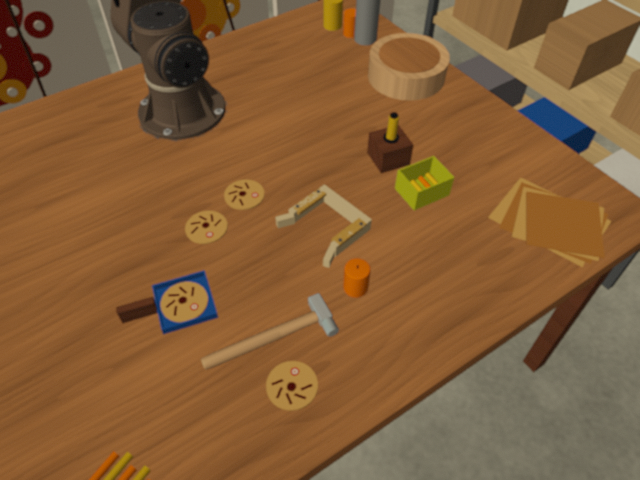

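View pics/top0.png

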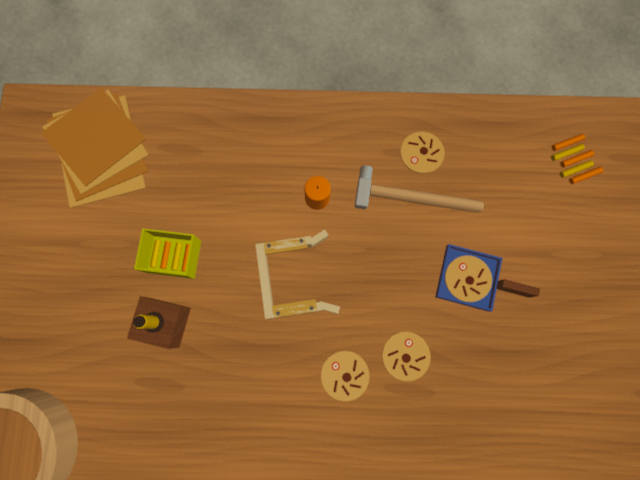

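The scene holds four blanks that look alike, at top pixels (469,280) in the tray, (423,152), (406,357) and (345,376). The one in the tray is farthest to the robot's right, so that is the hide. The stand is at (160,322) with the gauge cap at (142,322), the bin at (168,254), the holder at about (295,280), the candle at (318,192) and the mallet at (420,195).

```bash
cat > meas.py <<'E'
from h import *
def comp(m,near=None):
    cs,_=cv2.findContours(m.astype(np.uint8),cv2.RETR_EXTERNAL,cv2.CHAIN_APPROX_NONE)
    cs=[c for c in cs if cv2.contourArea(c)>15]
    if near is None: return max(cs,key=cv2.contourArea)
    return min(cs,key=lambda c:np.hypot(*(c.reshape(-1,2).mean(0)-near)))
def rect(c,cnt,z):
    P=np.array([onz(c,u,v,z)[:2] for u,v in cnt.reshape(-1,2)],np.float32)
    r=cv2.minAreaRect(P*1000); return r, cv2.boxPoints(r).round(1).tolist()
def hsv(c): return cv2.cvtColor(c['frame'],cv2.COLOR_RGB2HSV)
E
python3 - <<'E'
from meas import *
c=dict(np.load('/tmp/top.npz')); H=hsv(c); h,s,v=H[...,0],H[...,1],H[...,2]
blue=(h>100)&(h<130)&(s>120)
P=cloud(c)
r=rect(c,comp(blue),0.018); print('tray',r)
# handle : dark pixels right of the tray
m=np.zeros_like(blue); m[270:305,502:545]=1
hd=m&(v<100)&(P[...,2]>0.03); q=P[hd]; print('handle top',hd.sum(),q.mean(0),q.min(0),q.max(0))
# holder: from height
m[:]=0; m[225:330,245:350]=1
for lo,hi in((.029,.04),(.018,.029)):
    k=m&(P[...,2]>lo)&(P[...,2]<hi); q=P[k]; print('holder',lo,k.sum(),q.min(0),q.max(0))
    r=cv2.minAreaRect((q[:,:2]*1000).astype(np.float32)); print(r,cv2.boxPoints(r).round(1).tolist())
m[:]=0; m[290:355,120:195]=1
k=m&(P[...,2]>.06)&(P[...,2]<.072);q=P[k];r=cv2.minAreaRect((q[:,:2]*1000).astype(np.float32)); print('stand',r)
k=m&(P[...,2]>.128);q=P[k];print('gauge cap',len(q),q.mean(0),q.min(0),q.max(0))
m[:]=0; m[225:285,130:205]=1
k=m&(P[...,2]>.05)&(P[...,2]<.075);q=P[k];r=cv2.minAreaRect((q[:,:2]*1000).astype(np.float32)); print('bin',r)
# ring, hide
m[:]=0;m[250:305,440:498]=1
k=m&(h>8)&(h<25)&(v>130)&(s<200);(u,w),rr=cv2.minEnclosingCircle(comp(k));print('hide',u,w,rr,onz(c,u,w,.008))
a=P[280,469];print('depth at hide',a)
big=cv2.resize(c['frame'][215:345,240:560],None,fx=2.5,fy=2.5,interpolation=cv2.INTER_CUBIC); save(big,'crop1')
E
```

```text
tray (((562.6644897460938, -261.0350646972656), (108.03902435302734, 108.39362335205078), 76.16340637207031), [[497.1000061035156, -300.5], [602.4000244140625, -326.3999938964844], [628.2000122070312, -221.5], [523.0, -195.60000610351562]])
handle top 90 [ 0.53636221 -0.33964606  0.05084748] [ 0.45513482 -0.3806651   0.03022998] [0.55544705 0.04736344 0.88797452]
holder 0.029 1764 [0.47276969 0.03220787 0.02902146] [0.63572922 0.16550082 0.0398856 ]
((555.0608520507812, 99.36595153808594), (148.24496459960938, 111.13677978515625), 9.975240707397461) [[472.3999938964844, 141.3000030517578], [491.70001220703125, 31.799999237060547], [637.7000122070312, 57.5], [618.4000244140625, 166.89999389648438]]
holder 0.018 314 [ 0.47304471 -0.00116287  0.01826527] [0.65190041 0.14623907 0.02897776]
((563.2764892578125, 76.99786376953125), (166.61154174804688, 141.98968505859375), 6.040791034698486) [[473.0, 138.8000030517578], [487.8999938964844, -2.4000000953674316], [653.5999755859375, 15.199999809265137], [638.5999755859375, 156.39999389648438]]
stand ((461.4054870605469, 341.9457702636719), (81.75281524658203, 80.27196502685547), 77.92471313476562)
gauge cap 181 [0.46097595 0.31368702 0.20317336] [0.45081338 0.04736344 0.12876845] [0.47277192 0.35094756 0.88797452]
bin ((594.6697387695312, 336.8306884765625), (100.97117614746094, 80.73157501220703), 84.36133575439453)
hide 468.3507385253906 278.3507385253906 23.924894332885742 [ 0.56118096 -0.26205637  0.008     ]
depth at hide [ 0.55775125 -0.26284999  0.00904663]
```

View pics/crop1.png

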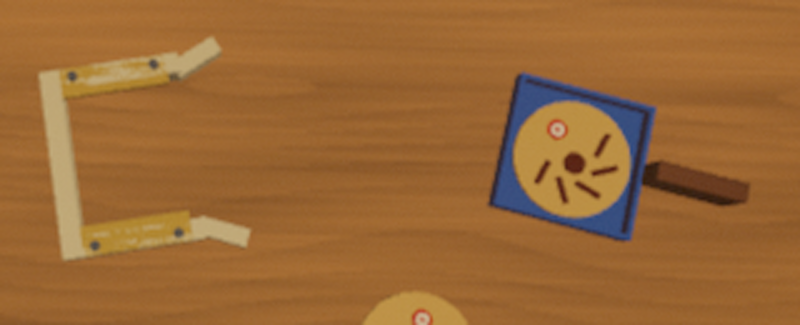

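The tray (108 mm measured, 110 mm given) is centred at (0.563, -0.261), heading 76.2°. The holder block (148 x 111 mm) gives origin (0.558, 0.084), heading 100°. The crop confirms the blank in the tray, with its ring at crop pixel (557,129).

>>> apply_moves(
  targets=[
    [1,0.021,0.0155,0,0,0,0],
    [1,0.021,0.0155,0,0,0,0],
    [1,0.021,0.0155,0,0,0,0],
    [1,0.021,0.0155,0,0,0,0],
    [1,0.021,0.0155,0,0,0,0],
    [1,0.021,0.0155,0,0,0,0],
    [1,0.021,0.0155,0,0,0,0],
    [1,0.021,0.0155,0,0,0,0],
    [1,0.021,0.0155,0,0,0,0],
    [1,0.021,0.0155,0,0,0,0],
    [1,0.021,0.0155,0,0,0,0],
    [1,0.021,0.0155,0,0,0,0],
    [1,0.021,0.0155,0,0,0,0],
    [1,0.021,0.0155,0,0,0,0],
    [1,0.021,0.0155,0,0,0,0],
    [1,0.021,0.0155,0,0,0,0],
    [1,0.021,0.0155,0,0,0,0],
    [1,0.021,0.0155,0,0,0,0],
    [1,0.021,0.0155,0,0,0,0],
    [1,0.021,0.0155,0,0,0,0],
  ],
)

```text
time_s: 1.77
tcp_pos: [0.4982, 0.2476, 0.2453]
eef_rot: [180.0, 0.0, -14.4]
contact_force: [-0.0, -0.4, -0.3]
gripper_width: 0.0877
gripper_force: 0.0
```

>>> apply_moves(
  targets=[
    [1,0.0095,0.0285,0,0,0,0],
    [1,0.0095,0.0285,0,0,0,0],
    [1,0.0095,0.0285,0,0,0,0],
    [1,0.0095,0.0285,0,0,0,0],
    [1,0.0095,0.0285,0,0,0,0],
    [1,0.0095,0.0285,0,0,0,0],
    [1,0.0095,0.0285,0,0,0,0],
    [1,0.0095,0.0285,0,0,0,0],
    [1,0.0095,0.0285,0,0,0,0],
    [1,0.0095,0.0285,0,0,0,0],
    [1,0.0095,0.0285,0,0,0,0],
    [1,0.0095,0.0285,0,0,0,0],
    [1,0.0095,0.0285,0,0,0,0],
    [1,0.0095,0.0285,0,0,0,0],
    [1,0.0095,0.0285,0,0,0,0],
    [1,0.0095,0.0285,0,0,0,0],
    [1,0.0095,0.0285,0,0,0,0],
    [1,0.0095,0.0285,0,0,0,0],
    [1,0.0095,0.0285,0,0,0,0],
    [1,0.0095,0.0285,0,0,0,0],
  ],
)

```text
time_s: 3.43
tcp_pos: [0.5394, -0.352, 0.2451]
eef_rot: [-180.0, 0.0, -14.4]
contact_force: [1.0, 0.2, 1.0]
gripper_width: 0.0876
gripper_force: 0.0
```

>>> apply_moves(
  targets=[
    [1,0,0,0,0,0,0.055],
    [1,0,0,0,0,0,0.055],
    [1,0,0,0,0,0,0.055],
    [1,0,0,0,0,0,0.055],
    [1,0,0,0,0,0,0.055],
    [1,0,0,0,0,0,0.055],
    [1,0,0,0,0,0,0.055],
    [1,0,0,0,0,0,0.055],
    [1,0,0,0,0,0,0.055],
    [1,0,0,0,0,0,0.055],
    [1,0,0,0,0,0,0.055],
    [1,0,0,0,0,0,0.055],
    [1,0,0,0,0,0,0.055],
    [1,0,0,0,0,0,0.055],
    [1,0,0,0,0,0,0.055],
    [1,0,0,0,0,0,0.055],
    [1,0,0,0,0,0,0.055],
    [1,0,0,0,0,0,0.058],
    [1,0,0,0,0,0,0],
    [1,0,0,0,0,0,0],
  ],
)

```text
time_s: 5.1
tcp_pos: [0.5395, -0.3505, 0.2452]
eef_rot: [180.0, 0.0, -103.6]
contact_force: [0.8, -0.2, 0.4]
gripper_width: 0.0879
gripper_force: 0.0
```

```bash
cat >> h.py <<'E'
from scipy.spatial.transform import Rotation as Ro
def delta(x,y,z,yaw):
    s=get_state(); e=s['eef_rot']; R=Ro.from_euler('xyz',e,degrees=True)
    d=R.inv().apply(np.array([x,y,z])-s['tcp_pos'])
    T=Ro.from_euler('xyz',[180,0,yaw],degrees=True)
    print('t',round(s['time_s'],2),'tcp',s['tcp_pos'].round(4),e.round(2),'F',s['contact_force'].round(1),'w',round(s['gripper_width'],4),round(s['gripper_force'],1),'j',s['joints'].round(0))
    print('shift',d.round(4),'turn/90',((R.inv()*T).as_rotvec(degrees=True)/90).round(4))
E
python3 - <<'E'
from meas import *
delta(.5407,-.3503,.03,-103.8)
c=cap('wrist'); save(c['frame'],'w1'); print(c['camera_matrix'],c['T'].round(3))
E
```

```text
t 5.1 tcp [ 0.5395 -0.3505  0.2452] [ 1.7996e+02  1.0000e-02 -1.0364e+02] F [ 0.8 -0.2  0.4] w 0.0879 0.0 j [-16.  18.  -4.  -0. -69.   2.]
shift [-0.0004 -0.0012  0.2152] turn/90 [0.0004 0.0001 0.0018]
[[371.64829954   0.         321.37492251]
 [  0.         371.64829954 234.71988042]
 [  0.           0.           1.        ]] [[-0.972  0.225  0.067  0.522]
 [ 0.235  0.932  0.277 -0.425]
 [ 0.     0.285 -0.959  0.383]
 [ 0.     0.     0.     1.   ]]
```

View pics/w1.png

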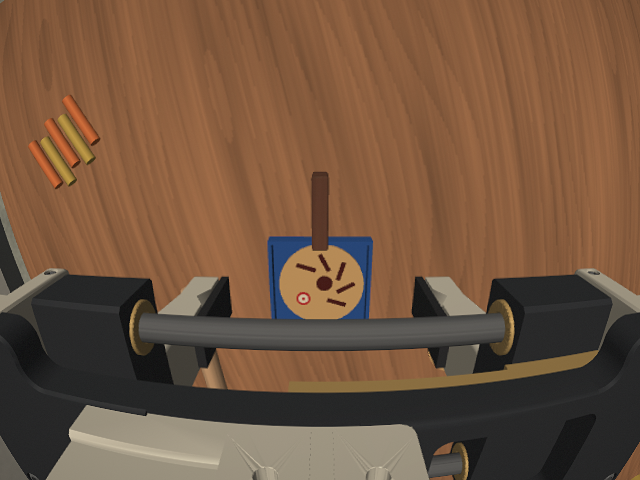

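The wrist view shows the handle vertical at u≈320, midway between the fingers, so I'll go down and grip it.

>>> apply_moves(
  targets=[
    [1,0,0,0.03,0,0,0],
    [1,0,0,0.03,0,0,0],
    [1,0,0,0.03,0,0,0],
    [1,0,-0.001,0.03,0,0,0.002],
    [1,0,0,0.025,0,0,0],
    [1,0,0,0.025,0,0,0],
    [1,0,0,0.02,0,0,0],
    [1,0,0,0.015,0,0,0],
    [1,0,0,0.01,0,0,0],
    [1,0,0,0,0,0,0],
    [0,0,0,0,0,0,0],
    [0,0,0,0,0,0,0],
    [0,0,0,0,0,0,0],
    [0,0,0,0,0,0,0],
    [0,0,0,0,0,0,0],
    [0,0,0,0,0,0,0],
    [0,0,0,0,0,0,0],
    [0,0,0,0,0,0,0],
  ],
  newtons=25,
)

```text
time_s: 6.65
tcp_pos: [0.5407, -0.3508, 0.0308]
eef_rot: [-180.0, 0.0, -104.0]
contact_force: [0.2, -0.7, 0.2]
gripper_width: 0.0397
gripper_force: 0.0
```

```bash
python3 - <<'E'
from meas import *
# staged pose: tray at holder x=-150, handle TCP at -242
o=np.array([.5578,.0841]); a=np.radians(100); d=np.array([np.cos(a),np.sin(a)])
p=o-242e-3*d; print(p, o-92e-3*d)
delta(p[0],p[1],.0302,-80)
E
```

```text
[ 0.59982286 -0.15422348] [ 0.57377563 -0.00650231]
t 6.65 tcp [ 0.5407 -0.3508  0.0308] [-179.98    0.   -103.98] F [ 0.2 -0.7  0.2] w 0.0397 0.0 j [-16.  29. -17.  -0. -44.   2.]
shift [-0.205  -0.0099  0.0006] turn/90 [-2.000e-04 -0.000e+00 -2.664e-01]
```

>>> apply_moves(
  targets=[
    [0,0,0,0,0,0,0],
    [0,0,0,0,0,0,0],
    [0,0,0,0,0,0,0],
    [0,0,0,0,0,0,0],
    [0,0,0,0,0,0,0],
    [0,0,0,0,0,0,0],
    [0,0,0,0,0,0,0],
    [0,0,0,0,0,0,0],
  ],
)

```text
time_s: 7.32
tcp_pos: [0.5407, -0.3508, 0.0305]
eef_rot: [-180.0, 0.0, -104.0]
contact_force: [0.6, 0.3, -0.9]
gripper_width: 0.0154
gripper_force: 25.0
```

>>> apply_moves(
  targets=[
    [0,0,0,0,0,0,-0.02],
    [0,0,0,0,0,0,-0.03],
    [0,0,0,0,0,0,-0.03],
    [0,0,0,0,0,0,-0.03],
    [0,0,0,0,0,0,-0.03],
    [0,0,0,0,0,0,-0.03],
    [0,0,0,0,0,0,-0.03],
    [0,0,0,0,0,0,-0.03],
    [0,0,0,0,0,0,-0.02],
    [0,0,0,0,0,0,-0.016],
    [0,0,0,0,0,0,0],
  ],
)

```text
time_s: 8.23
tcp_pos: [0.5409, -0.3507, 0.0305]
eef_rot: [-180.0, -0.0, -80.0]
contact_force: [0.8, 1.0, -0.6]
gripper_width: 0.0161
gripper_force: 25.0
```

>>> apply_moves(
  targets=[
    [0,-0.008,-0.004,0,0,0,0],
    [0,-0.016,-0.008,0,0,0,0],
    [0,-0.016,-0.008,0,0,0,0],
    [0,-0.016,-0.008,0,0,0,0],
    [0,-0.016,-0.008,0,0,0,0],
    [0,-0.016,-0.008,0,0,0,0],
    [0,-0.016,-0.008,0,0,0,0],
    [0,-0.016,-0.008,0,0,0,0],
    [0,-0.016,-0.008,0,0,0,0],
    [0,-0.016,-0.008,0,0,0,0],
    [0,-0.016,-0.008,0,0,0,0],
    [0,-0.01,-0.005,0,0,0,0],
    [0,-0.005,-0.003,0,0,0,0],
    [0,0,0,0,0,0,0],
  ],
)

```text
time_s: 9.4
tcp_pos: [0.5999, -0.1534, 0.0305]
eef_rot: [-180.0, 0.0, -80.0]
contact_force: [-0.3, 1.0, 0.0]
gripper_width: 0.016
gripper_force: 25.0
```

```bash
python3 - <<'E'
from meas import *
delta(.5738,-.0065,.0305,-80)
c=cap('top'); H=hsv(c); h,s,v=H[...,0],H[...,1],H[...,2]
k=(h>100)&(h<130)&(s>120)
print(rect(c,comp(k),.018)); save(c['frame'],'top1')
E
```

```text
t 9.4 tcp [ 0.5999 -0.1534  0.0305] [-1.800e+02  1.000e-02 -7.998e+01] F [-0.3  1.   0. ] w 0.016 25.0 j [  4.  27. -20.  -0. -42.   6.]
shift [-0.1492  0.0002  0.    ] turn/90 [-0.      0.0002  0.0002]
(((590.18994140625, -113.5350112915039), (50.191619873046875, 7.546040058135986), 15.17927074432373), [[565.0, -116.5], [567.0, -123.69999694824219], [615.4000244140625, -110.5999984741211], [613.4000244140625, -103.30000305175781]])
```

View pics/top1.png

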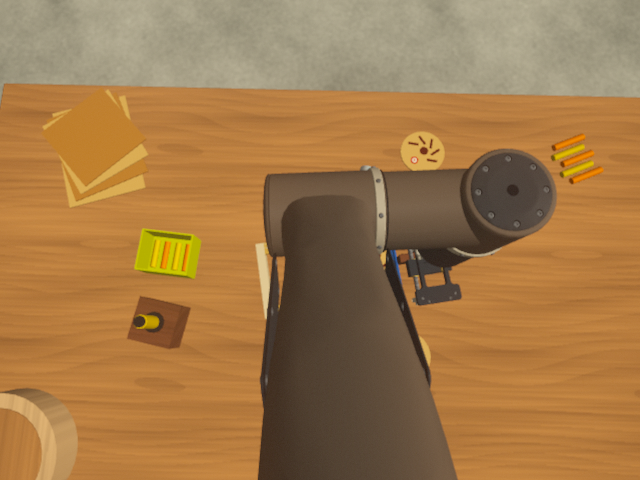

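The top view is blocked by the arm, so I'll use the wrist camera.

```bash
cat >> h.py <<'E'
def fonz(c,u,v,z):
    K=c['camera_matrix'];T=c['T'];a=(u-K[0,2])/K[0,0];b=(v-K[1,2])/K[1,1];r=np.hypot(a,b)+1e-9
    d=T[:3,:3]@np.array([a/r*np.sin(r),b/r*np.sin(r),np.cos(r)]); o=T[:3,3]
    return o+d*(z-o[2])/d[2]
E
python3 - <<'E'
from meas import *
a=cap('wrist')['frame']; b=cap('scene')['frame'][130:340,200:420]
save(a,'w2'); b=cv2.resize(b,None,fx=2.2,fy=2.2); im=np.zeros((480,640,3),np.uint8)
im=np.zeros((600,800,3),np.uint8); 
x=cv2.resize(b,(400,382)); im[:382,:400]=x; im[:382,400:]=cv2.resize(a[100:,80:560],(400,382)); save(im,'m2')
E
```

```text
(no output)
```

View pics/m2.png

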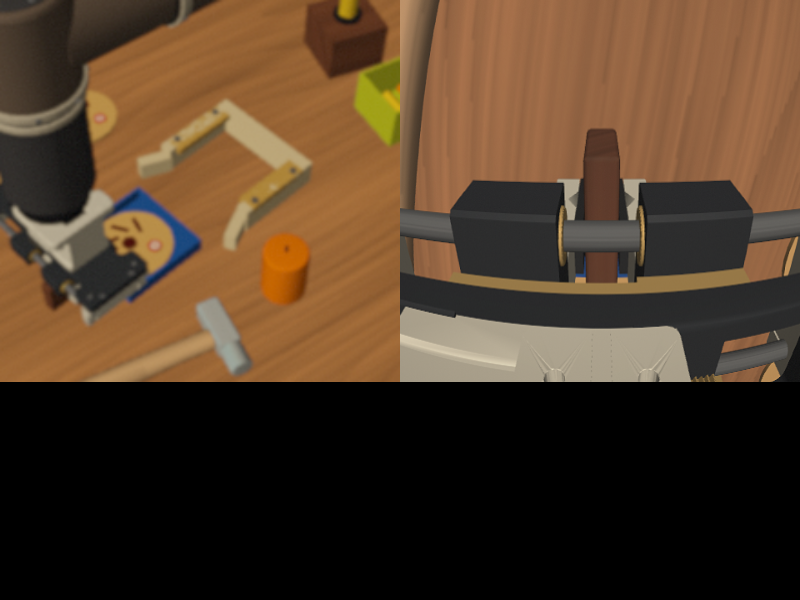

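The scene crop shows the tray's free corners at crop (140,190), (200,243) and (135,298), pointing at the mouth. The handle is square between the jaws. I'll check the two front corners in the scene view.

```bash
python3 - <<'E'
from meas import *
c=dict(np.load('/tmp/scene.npz')); H=hsv(c); h,s,v=H[...,0],H[...,1],H[...,2]
k=(h>100)&(h<130)&(s>120)&(v>40); k[:, :250-20]=0; k[:200]=0;k[320:]=0;k[:,330:]=0
p=comp(k).reshape(-1,2)
o=np.array([.5578,.0841])
a=np.radians(100); d=np.array([np.cos(a),np.sin(a)]); n=np.array([-d[1],d[0]])
Q=np.array([onz(c,u,w,.018)[:2] for u,w in p])
L=np.c_[(Q-o)@d,(Q-o)@n]*1000   # holder frame
print('far x',np.sort(L[:,0])[-8:].round(1))
i=np.argsort(L[:,1]); print('left',L[i[-6:]].round(1).tolist(),'right',L[i[:6]].round(1).tolist())
# front edge line
f=L[(L[:,1]>-40)&(L[:,1]<40)&(L[:,0]>np.max(L[:,0])-12)]
print('front edge fit',np.polyfit(f[:,1],f[:,0],1))
# holder in the scene depth
P=cloud(c); m=np.zeros(k.shape,bool); m[175:275,265:380]=1
q=P[m&(P[...,2]>.03)&(P[...,2]<.038)][:,:2]; l=np.c_[(q-o)@d,(q-o)@n]*1000
r=cv2.minAreaRect(l.astype(np.float32)); print(r)
E
```

```text
far x [-97.  -97.  -96.9 -96.9 -96.8 -96.7 -96.7 -96.6]
left [[-134.2, 50.4], [-102.6, 50.6], [-122.6, 50.7], [-110.9, 50.9], [-130.9, 51.0], [-99.2, 51.2]] right [[-120.9, -61.5], [-206.0, -61.5], [-181.8, -61.4], [-157.2, -61.4], [-132.0, -61.3], [-106.5, -61.3]]
front edge fit [ 1.86999997e-02 -1.00683018e+02]
((16.580142974853516, -1.1911544799804688), (152.2555694580078, 113.57807922363281), 89.67797088623047)
```

>>> apply_moves(
  targets=[
    [0,-0.006,0.001,0,0,0,0],
    [0,-0.01,0,0,0,0,0],
    [0,-0.01,0,0,0,0,0],
    [0,-0.01,0,0,0,0,0],
    [0,-0.01,0,0,0,0,0],
    [0,-0.01,0,0,0,0,0],
    [0,-0.008,0,0,0,0,0],
    [0,-0.006,0,0,0,0,0],
  ],
)

```text
time_s: 10.22
tcp_pos: [0.5862, -0.0845, 0.0305]
eef_rot: [180.0, 0.0, -80.0]
contact_force: [-0.5, -1.1, -1.9]
gripper_width: 0.0159
gripper_force: 25.0
```

>>> apply_moves(
  targets=[
    [0,-0.006,0,0,0,0,0],
    [0,-0.006,0,0,0,0,0],
    [0,-0.006,0,0,0,0,0],
    [0,-0.006,0,0,0,0,0],
    [0,0,0,0,0,0,0],
  ],
)

```text
time_s: 10.63
tcp_pos: [0.5822, -0.0611, 0.0305]
eef_rot: [180.0, 0.0, -80.0]
contact_force: [-0.2, 0.5, -2.3]
gripper_width: 0.0158
gripper_force: 25.0
```

>>> apply_moves(
  targets=[
    [0,-0.006,0,0,0,0,0],
    [0,-0.006,0,0,0,0,0],
    [0,-0.006,0,0,0,0,0],
    [0,-0.006,0,0,0,0,0],
    [0,-0.006,0,0,0,0,0],
    [0,-0.006,0,0,0,0,0],
    [0,-0.006,0,0,0,0,0],
    [0,-0.004,0,0,0,0,0],
    [0,-0.002,0,0,0,0,0],
    [0,0,0,0,0,0,0],
  ],
)

```text
time_s: 11.47
tcp_pos: [0.574, -0.0143, 0.0305]
eef_rot: [180.0, 0.0, -80.0]
contact_force: [-0.4, 1.1, -3.3]
gripper_width: 0.0157
gripper_force: 25.0
```

>>> apply_moves(
  targets=[
    [0,-0.002,0,0,0,0,0],
    [0,-0.002,0,0,0,0,0],
    [0,-0.001,0,0,0,0,0],
    [0,-0.001,0,0,0,0,0],
    [0,0,0,0,0,0,0],
  ],
)

```text
time_s: 11.88
tcp_pos: [0.573, -0.009, 0.0306]
eef_rot: [-180.0, 0.0, -80.0]
contact_force: [-0.4, -0.4, -2.3]
gripper_width: 0.0161
gripper_force: 25.0
```

>>> apply_moves(
  targets=[
    [0,-0.001,0,0,0,0,0],
    [0,-0.001,0,0,0,0,0],
    [0,-0.001,0,0,0,0,0],
    [0,0,0,0,0,0,0],
  ],
)

```text
time_s: 12.22
tcp_pos: [0.5727, -0.0062, 0.0307]
eef_rot: [-180.0, -0.0, -80.0]
contact_force: [1.5, -3.8, -2.6]
gripper_width: 0.0159
gripper_force: 25.0
```

>>> apply_moves(
  targets=[
    [0,-0.001,0,0,0,0,0],
    [0,-0.001,0,0,0,0,0],
    [0,0,0,0,0,0,0],
  ],
)

```text
time_s: 12.47
tcp_pos: [0.5726, -0.0061, 0.031]
eef_rot: [180.0, -0.1, -80.0]
contact_force: [4.7, -14.2, -1.5]
gripper_width: 0.0156
gripper_force: 25.0
```

The tray met the stop at the predicted pose with 14 N of push. I'll release it, rise and go above the stand.

>>> apply_moves(
  targets=[
    [0,0.001,0,0,0,0,0],
    [0.55,0,0,0,0,0,0],
    [0.55,0,0,0,0,0,0],
    [0.55,0,0,0,0,0,0],
    [0.55,0,0,0,0,0,0],
    [0.55,0,0,0,0,0,0],
    [0.55,0,0,0,0,0,0],
    [0.55,0,0,-0.01,0,0,0],
    [0.55,0,0,-0.02,0,0,0],
    [0.55,0,0,-0.03,0,0,0],
    [0.55,0,0,-0.03,0,0,0],
    [0.6,0,0,-0.03,0,0,0],
    [0.6,0,0,-0.03,0,0,0],
    [0.6,0,0,-0.03,0,0,0],
    [0.6,0,0,-0.03,0,0,0],
    [0.6,0,0,0,0,0,0],
  ],
)

```text
time_s: 13.8
tcp_pos: [0.5751, -0.0049, 0.2483]
eef_rot: [-179.4, -0.0, -80.0]
contact_force: [1.2, 0.5, 1.8]
gripper_width: 0.0522
gripper_force: 0.0
```

>>> apply_moves(
  targets=[
    [0.6,-0.02,0.003,0,0,0,0],
    [0.6,-0.022,0.003,0,0,0,0],
    [0.6,-0.022,0.003,0,0,0,0],
    [0.6,-0.022,0.003,0,0,0,0],
    [0.6,-0.022,0.003,0,0,0,0],
    [0.6,-0.022,0.003,0,0,0,0],
    [0.6,-0.022,0.003,0,0,0,0],
    [0.6,-0.022,0.003,0,0,0,0],
    [0.6,-0.022,0.003,0,0,0,0],
    [0.6,-0.022,0.003,0,0,0,0],
    [0.6,-0.022,0.003,0,0,0,0],
    [0.6,-0.022,0.003,0,0,0,0],
    [0.6,-0.022,0.003,0,0,0,0],
    [0.6,-0.022,0.003,0,0,0,0],
    [0.6,-0.022,0.003,0,0,0,0],
    [0.6,-0.022,0.003,0,0,0,0],
    [0.6,-0.01,0.001,0,0,0,0],
    [0.6,0,0,0,0,0,0],
    [0.6,0,0,0,0,0,0],
  ],
)

```text
time_s: 15.38
tcp_pos: [0.4615, 0.3411, 0.2407]
eef_rot: [180.0, -0.0, -80.0]
contact_force: [0.5, -0.4, -0.8]
gripper_width: 0.0531
gripper_force: 0.0
```

```bash
python3 - <<'E'
from meas import *
delta(.4614,.3419,.102,-80)
t=cap('top'); w=cap('wrist'); s=cap('scene')
im=np.zeros((600,800,3),np.uint8); im[:300,:400]=cv2.resize(w['frame'],(400,300)); im[:300,400:]=cv2.resize(t['frame'],(400,300))
im[300:,:400]=cv2.resize(s['frame'][120:300,200:440],(400,300)); im[300:,400:]=cv2.resize(t['frame'][195:345,210:410],(400,300)); save(im,'m3')
H=hsv(t); k=(H[...,0]>100)&(H[...,0]<130)&(H[...,1]>120)
print('tray',rect(t,comp(k),.018))
# ring: red-ish pixels inside the tray from top and scene
for n,c in(('top',t),('scene',s)):
    f=c['frame'].astype(int); K=c['camera_matrix']
    g=(f[...,0]-f[...,1]>70)&(f[...,0]>140)&(abs(f[...,1]-f[...,2])<50)
    M=np.linalg.inv(c['T']); o=M@np.array([.5578,.0841,.008,1]); u0=K@o[:3]; u0=u0[:2]/u0[2]
    v,u=np.nonzero(g); q=np.hypot(u-u0[0],v-u0[1])<30
    print(n,u0,q.sum()); 
    if q.sum():
        U=(u[q].min()+u[q].max())/2;V=(v[q].min()+v[q].max())/2; print(U,V,onz(c,U,V,.008))
E
```

```text
t 15.38 tcp [0.4615 0.3411 0.2407] [ 1.7999e+02 -1.0000e-02 -7.9970e+01] F [ 0.5 -0.4 -0.8] w 0.0531 0.0 j [ 56.  11. -13.   0. -66. -46.]
shift [-0.0009 -0.      0.1387] turn/90 [ 0.0001 -0.0001  0.0003]
tray (((556.0638427734375, 84.60690307617188), (107.17964172363281, 106.71550750732422), 9.929847717285156), [[494.1000061035156, 127.9000015258789], [512.5, 22.799999237060547], [618.0999755859375, 41.29999923706055], [599.5999755859375, 146.39999389648438]])
top [296.63472004 276.13656694] 18
288.0 269.0 [0.57188351 0.10198617 0.008     ]
scene [323.89943611 225.64951233] 5
333.0 227.5 [0.5735532  0.09781472 0.008     ]
```

View pics/m3.png

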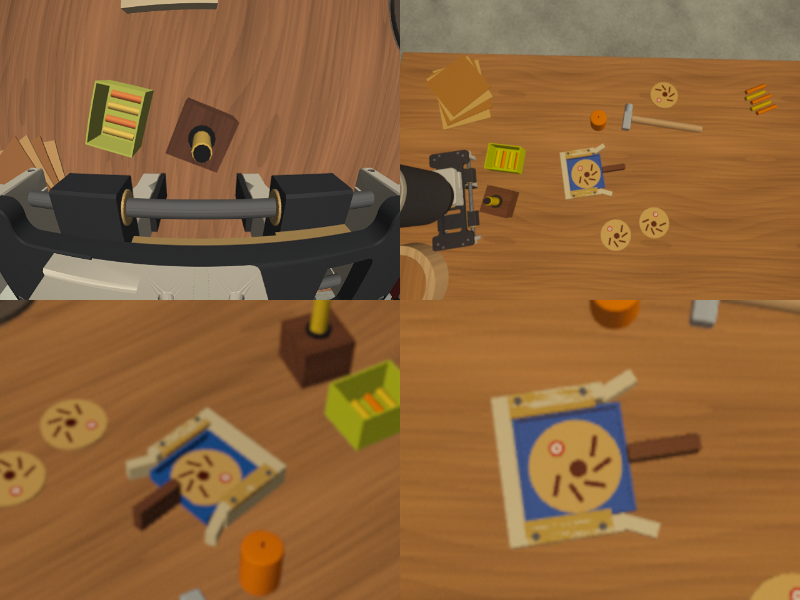

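The tray is home: in the lower-right crop its front rim lies against the stop bar, and it measures within 2 mm of the holder origin. The ring is at top (288,269). The wrist view shows the gauge cap at about (323,245), midway between the fingers.

```bash
python3 - <<'E'
from meas import *
c=dict(np.load('/tmp/wrist.npz')); H=hsv(c); f=c['frame']
k=(H[...,0]>18)&(H[...,0]<32)&(H[...,1]>130)&(H[...,2]>90); k[:,:290]=0;k[:,360:]=0;k[:190]=0;k[270:]=0
cy=comp(k); print('yellow',cv2.boundingRect(cy))
d=(H[...,2]<45); d[:,:300]=0;d[:,350:]=0;d[:225]=0;d[268:]=0
cd=comp(d,np.array([323,245])); (u,v),r=cv2.minEnclosingCircle(cd); print('cap',u,v,r,fonz(c,u,v,.138),fonz(c,u+r,v,.138)-fonz(c,u,v,.138))
t=dict(np.load('/tmp/top.npz'))
delta(.4614,.3419,.102,-80)
E
```

```text
yellow (306, 209, 34, 46)
cap 322.625 245.6875 13.937039375305176 [0.46118571 0.34266551 0.138     ] [-0.0093737  -0.00165543  0.        ]
t 15.53 tcp [0.462  0.3402 0.2407] [-180.     -0.    -80.07] F [-0.5 -0.5 -0.1] w 0.0528 0.0 j [ 56.  11. -13.   0. -66. -46.]
shift [-0.0018  0.0003  0.1387] turn/90 [-0.     -0.     -0.0008]
```

>>> apply_moves(
  targets=[
    [0.6,-0.002,0,0.02,0,0,0],
    [0.6,0,0,0.02,0,0,0],
    [0.6,0,0,0.02,0,0,0],
    [0.6,0,0,0.02,0,0,0],
    [0.6,0,0,0.02,0,0,0],
    [0.6,0,0,0.02,0,0,0],
    [0.6,0,0,0.01,0,0,0],
    [0.6,0,0,0.009,0,0,0],
    [0.6,0,0,0,0,0,0],
    [0,0,0,0,0,0,0],
    [0,0,0,0,0,0,0],
    [0,0,0,0,0,0,0],
    [0,0,0,0,0,0,0],
    [0,0,0,0,0,0,0],
    [0,0,0,0,0,0,0],
    [0,0,0,0,0,0,0],
    [0,0,0,0,0,0,0],
  ],
  newtons=25,
)

```text
time_s: 16.95
tcp_pos: [0.4616, 0.3432, 0.1022]
eef_rot: [-180.0, 0.0, -80.0]
contact_force: [-2.8, -0.1, 5.6]
gripper_width: 0.0235
gripper_force: 25.0
```

>>> apply_moves(
  targets=[
    [0,0,0,0,0,0,0],
    [0,0,0,-0.005,0,0,0],
    [0,0,0,-0.01,0,0,0],
    [0,0,0,-0.015,0,0,0],
    [0,0,0,-0.015,0,0,0],
    [0,0,0,-0.015,0,0,0],
    [0,0,0,-0.015,0,0,0],
    [0,0,0,-0.015,0,0,0],
    [0,0,0,-0.01,0,0,0],
    [0,0,0,0,0,0,0],
  ],
)

```text
time_s: 17.78
tcp_pos: [0.4623, 0.3438, 0.2044]
eef_rot: [-179.8, 0.1, -80.0]
contact_force: [0.5, 0.7, -0.5]
gripper_width: 0.0238
gripper_force: 25.0
```

```bash
python3 - <<'E'
from meas import *
delta(.572,.101,.202,-80)
E
```

```text
t 17.78 tcp [0.4623 0.3438 0.2044] [-1.7981e+02  1.5000e-01 -8.0020e+01] F [ 0.5  0.7 -0.5] w 0.0238 25.0 j [ 56.  13. -16.   0. -61. -46.]
shift [ 0.2582 -0.0659  0.002 ] turn/90 [-0.0021  0.0016 -0.0002]
```

>>> apply_moves(
  targets=[
    [0,0.01,-0.0025,0,0,0,0],
    [0,0.02,-0.005,0,0,0,0],
    [0,0.02,-0.005,0,0,0,0],
    [0,0.02,-0.005,0,0,0,0],
    [0,0.02,-0.005,0,0,0,0],
    [0,0.02,-0.005,0,0,0,0],
    [0,0.02,-0.005,0,0,0,0],
    [0,0.02,-0.005,0,0,0,0],
    [0,0.02,-0.005,0,0,0,0],
    [0,0.02,-0.005,0,0,0,0],
    [0,0.02,-0.005,0,0,0,0],
    [0,0.02,-0.005,0,0,0,0],
    [0,0.02,-0.005,0,0,0,0],
    [0,0.01,-0.0035,0,0,0,0],
    [0,0,0,0.02,0,0,0],
    [0,0,0,0.02,0,0,0],
    [0,0,0,0.015,0,0,0],
    [0,0,0,0,0,0,0],
    [0,0,0,0,0,0,0],
  ],
)

```text
time_s: 19.37
tcp_pos: [0.5707, 0.0978, 0.1455]
eef_rot: [179.8, -0.1, -80.0]
contact_force: [0.4, 0.3, -1.6]
gripper_width: 0.0234
gripper_force: 25.0
```

```bash
python3 - <<'E'
from meas import *
delta(.5725,.1005,.15,-80)
w=cap('wrist'); s=cap('scene'); t=cap('top')
im=np.zeros((600,800,3),np.uint8); im[:300,:400]=cv2.resize(w['frame'],(400,300)); im[:300,400:]=cv2.resize(t['frame'][195:345,210:410],(400,300))
im[300:]=0; im[300:,:]=cv2.resize(s['frame'][140:260,230:550],(800,300),interpolation=cv2.INTER_CUBIC); save(im,'m4')
E
```

```text
t 19.37 tcp [0.5707 0.0978 0.1455] [ 1.7984e+02 -6.0000e-02 -8.0040e+01] F [ 0.4  0.3 -1.6] w 0.0234 25.0 j [ 29.  17. -19.   0. -54. -19.]
shift [-0.0024 -0.0022 -0.0045] turn/90 [ 0.0018 -0.0007 -0.0004]
```

View pics/m4.png

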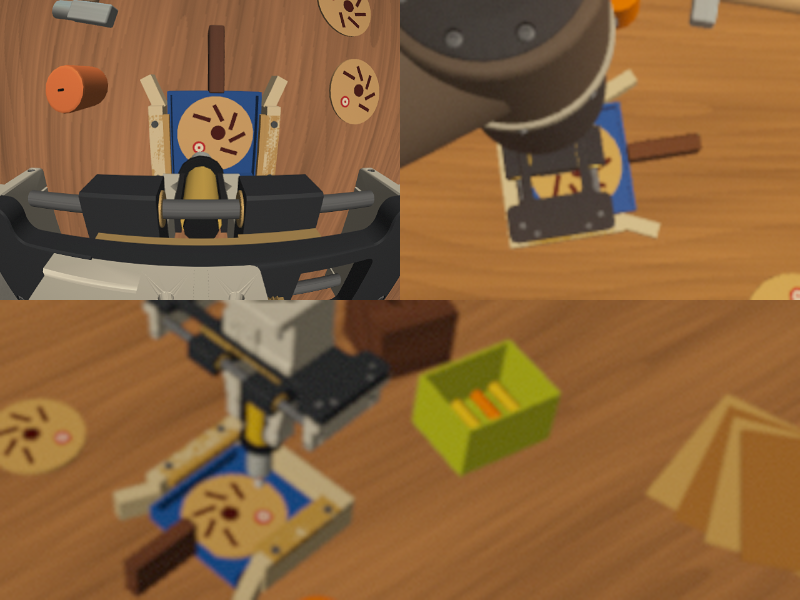

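The wrist view shows the ring at full-frame pixel (318,235) and the blank's centre at (349,211). The lower (scene) crop shows the gauge upright with its plunger end at about (333,214) and the ring at about (335,226).

```bash
python3 - <<'E'
from meas import *
w=dict(np.load('/tmp/wrist.npz')); s=dict(np.load('/tmp/scene.npz')); 
f=w['frame'].astype(int); g=(f[...,0]-f[...,1]>80)&(abs(f[...,1]-f[...,2])<45); g[:,:295]=0;g[:,345:]=0;g[:215]=0;g[258:]=0
v,u=np.nonzero(g); U=(u.min()+u.max())/2;V=(v.min()+v.max())/2
p=fonz(w,U,V,.008); print('wrist ring',u.min(),u.max(),v.min(),v.max(),p,'width',np.linalg.norm(fonz(w,u.max()+.5,V,.008)-fonz(w,u.min()-.5,V,.008)))
f=s['frame'].astype(int); g=(f[...,0]-f[...,1]>60)&(f[...,0]>150)&(abs(f[...,1]-f[...,2])<50); g[:,:318]=0;g[:,348:]=0;g[:216]=0;g[236:]=0
v,u=np.nonzero(g); 
if len(u): U=(u.min()+u.max())/2;V=(v.min()+v.max())/2; print('scene ring',u.min(),u.max(),v.min(),v.max(),onz(s,U,V,.008))
# white tip in scene
m=(f.min(-1)>120)&(f.max(-1)-f.min(-1)<45); m[:195]=0;m[225:]=0;m[:,:322]=0;m[:,348:]=0
v,u=np.nonzero(m); print('tip px',len(u),u.mean() if len(u) else 0,u.min(),u.max(),v.min(),v.max())
st=get_state()
M=np.linalg.inv(s['T'])
for z in(.0535,.0735,.1455-.072+.036):
    q=s['camera_matrix']@(M@np.r_[st['tcp_pos'][:2],z,1])[:3]; print('pred',z,q[:2]/q[2])
save(cv2.resize(s['frame'][185:245,305:365],None,fx=10,fy=10,interpolation=cv2.INTER_CUBIC),'tip4')
E
```

```text
wrist ring 308 328 226 243 [0.57291849 0.10262913 0.008     ] width 0.016256405561835673
scene ring 332 338 224 229 [0.57367098 0.10316045 0.008     ]
tip px 41 332.1707317073171 329 339 195 214
pred 0.0535 [333.33509022 213.40444734]
pred 0.0735 [333.53150982 207.20606792]
pred 0.10949999999999999 [333.89845781 195.62635331]
```

View pics/tip4.png

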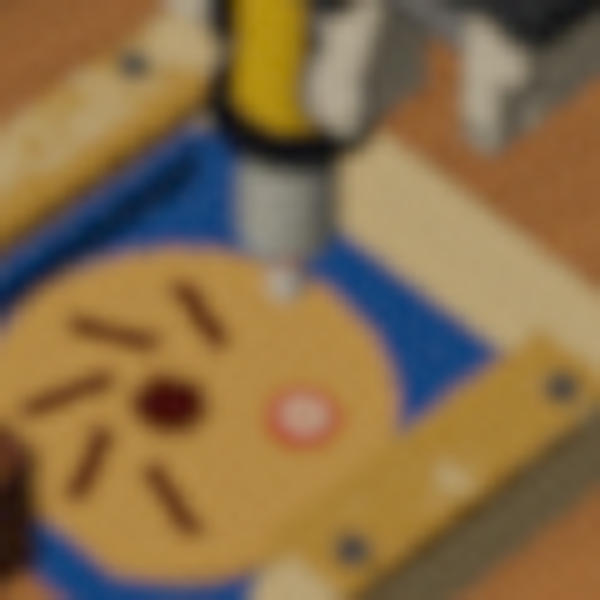

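The gauge is upright, and the ring is at (0.573, 0.103) from three views within 1.5 mm. I'll shift over it and come down close.

>>> apply_moves(
  targets=[
    [0,-0.0045,-0.003,0,0,0,0],
    [0,0,0,0.01,0,0,0],
    [0,0,0,0.01,0,0,0],
    [0,0,0,0.01,0,0,0],
    [0,0,0,0.005,0,0,0],
    [0,0,0,0,0,0,0],
    [0,0,0,0,0,0,0],
    [0,0,0,0,0,0,0],
  ],
)

```text
time_s: 20.18
tcp_pos: [0.5739, 0.1033, 0.1117]
eef_rot: [-180.0, -0.0, -80.0]
contact_force: [-0.3, 0.4, -1.5]
gripper_width: 0.0234
gripper_force: 25.0
```

```bash
python3 - <<'E'
from meas import *
X=[];F=[]
for i in range(6):
    s=cap('scene' if i<3 else 'wrist'); st=get_state(); X.append(st['tcp_pos']); F.append(st['contact_force'])
print(np.mean(X,0).round(4),np.std(X,0).round(4),np.mean(F,0).round(2),np.std(F,0).round(2))
s=dict(np.load('/tmp/scene.npz')); w=dict(np.load('/tmp/wrist.npz'))
a=cv2.resize(s['frame'][190:240,315:355],(480,600),interpolation=cv2.INTER_CUBIC); b=cv2.resize(w['frame'][195:295,290:350],(320,533))
im=np.zeros((600,800,3),np.uint8); im[:,:480]=a; im[:533,480:]=b; save(im,'m5')
M=np.linalg.inv(s['T']); p=np.mean(X,0)
for z in(p[2]-.092,p[2]-.072):
    q=s['camera_matrix']@(M@np.r_[p[:2],z,1])[:3]; print('pred',z,q[:2]/q[2])
delta(.573,.1028,.1,-80)
E
```

```text
[0.5739 0.1034 0.112 ] [0.0001 0.     0.0001] [-0.18  0.05 -1.16] [0.28 0.44 0.4 ]
pred 0.019954744145876765 [335.24626349 223.04145777]
pred 0.03995474414587677 [335.46300023 217.10521138]
t 20.48 tcp [0.5737 0.1033 0.1119] [-1.7997e+02  1.0000e-02 -8.0040e+01] F [-0.2 -0.4 -1.1] w 0.0235 25.0 j [ 29.  19. -21.   0. -50. -19.]
shift [0.0004 0.0008 0.0119] turn/90 [-0.0003  0.0001 -0.0004]
```

View pics/m5.png

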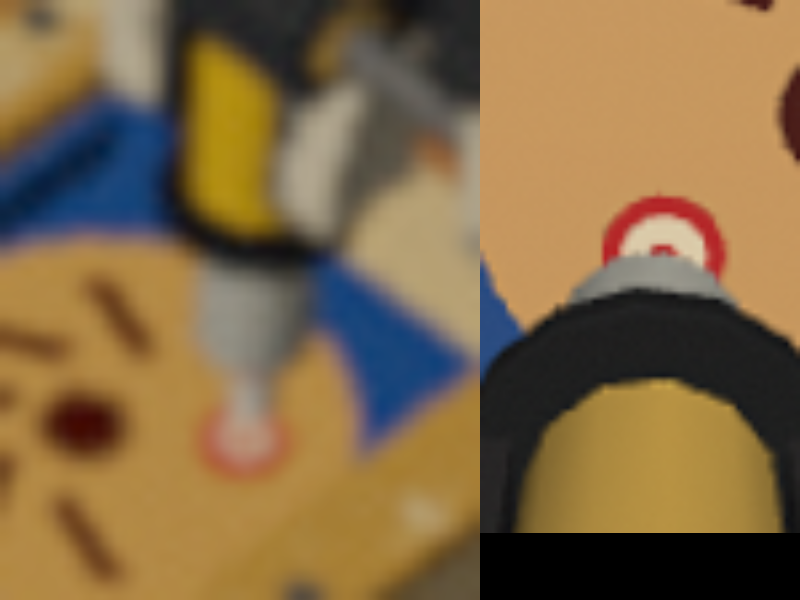

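The tip is over the ring centre (scene crop (245,420) against (244,437)). In the wrist crop the ring sits symmetrically behind the barrel. I'll come down gently and watch the force.

>>> apply_moves(
  targets=[
    [0,0,0.0005,0.002,0,0,0],
    [0,0,0,0.002,0,0,0],
    [0,0,0,0.002,0,0,0],
    [0,0,0,0,0,0,0],
    [0,0,0,0,0,0,0],
  ],
)

```text
time_s: 20.9
tcp_pos: [0.573, 0.1031, 0.1053]
eef_rot: [180.0, -0.0, -80.0]
contact_force: [-0.1, -0.6, -1.2]
gripper_width: 0.0238
gripper_force: 25.0
```

>>> apply_moves(
  targets=[
    [0,0,0,0.002,0,0,0],
    [0,0,0,0.001,0,0,0],
    [0,0,0,0.001,0,0,0],
    [0,0,0,0,0,0,0],
    [0,0,0,0,0,0,0],
  ],
)

```text
time_s: 21.32
tcp_pos: [0.5731, 0.1031, 0.1015]
eef_rot: [180.0, -0.0, -80.0]
contact_force: [-0.8, -0.5, -1.2]
gripper_width: 0.0232
gripper_force: 25.0
```

>>> apply_moves(
  targets=[
    [0,0,0,0.001,0,0,0],
    [0,0,0,0.001,0,0,0],
    [0,0,0,0.001,0,0,0],
    [0,0,0,0,0,0,0],
    [0,0,0,0,0,0,0],
  ],
)

```text
time_s: 21.73
tcp_pos: [0.5732, 0.1032, 0.0986]
eef_rot: [-180.0, -0.0, -80.0]
contact_force: [-0.1, 1.1, -0.4]
gripper_width: 0.0233
gripper_force: 25.0
```

```bash
cat > rd.py <<'E'
from meas import *
def rd():
    X=[];F=[]
    for i in range(8):
        s=cap('scene'); st=get_state(); X.append(st['tcp_pos']); F.append(st['contact_force'])
    print(np.mean(X,0).round(4),np.mean(F,0).round(2),st['time_s'],st['gripper_width'])
    return s
E
python3 -c "from rd import *; rd()"
```

```text
[0.5732 0.1032 0.0987] [ 0.18 -0.   -0.41] 22.1333 0.02381511982091474
```

>>> apply_moves(
  targets=[
    [0,0,0,0.001,0,0,0],
    [0,0,0,0.001,0,0,0],
    [0,0,0,0.001,0,0,0],
    [0,0,0,0.001,0,0,0],
    [0,0,0,0.001,0,0,0],
    [0,0,0,0.001,0,0,0],
    [0,0,0,0,0,0,0],
    [0,0,0,0,0,0,0],
  ],
)

```text
time_s: 22.8
tcp_pos: [0.5732, 0.1032, 0.0927]
eef_rot: [-180.0, -0.0, -80.0]
contact_force: [-0.7, 0.2, 3.0]
gripper_width: 0.023
gripper_force: 25.0
```

```bash
python3 - <<'E'
from rd import *
s=rd(); w=cap('wrist'); t=cap('top')
a=cv2.resize(s['frame'][190:240,315:355],(480,600),interpolation=cv2.INTER_CUBIC); b=cv2.resize(s['frame'][120:320,200:440],(320,267)); d=cv2.resize(w['frame'],(320,240))
im=np.zeros((600,800,3),np.uint8); im[:,:480]=a; im[:267,480:]=b; im[270:510,480:]=d; save(im,'m6')
E
```

```text
[0.5732 0.1032 0.0927] [0.07 0.09 2.79] 23.2 0.023778405093788795
```

View pics/m6.png

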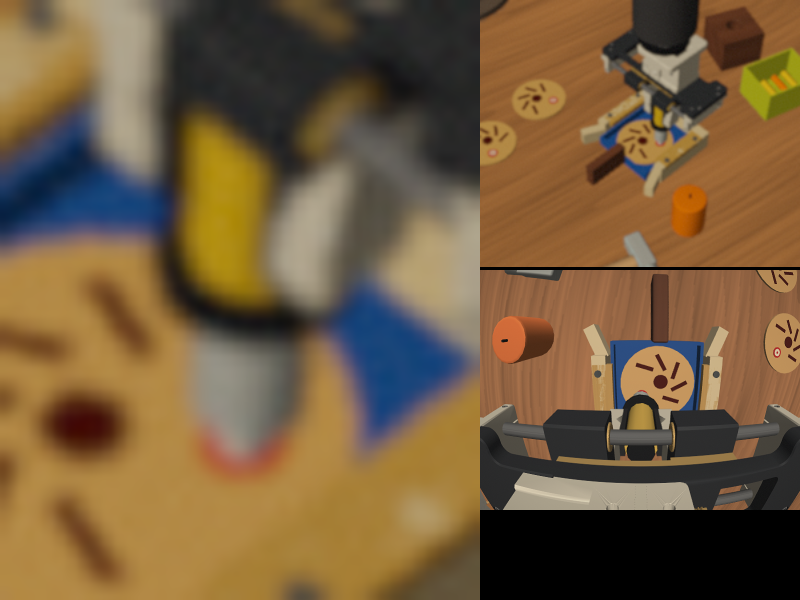

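The gauge stands centred on the ring. The force is 3.95 N above the free reading, which is about 7.9 mm of plunger travel. The tray is still home, and the bin and candle have not moved.

```bash
python3 -c "from plant import close_job; print(close_job())"
```

```text
the job is handed in; nothing more can be done
None
```

I handed the job in with the tray fully home in the holder and the gauge gripped upright on the red ring, pressed at about 4 N (plunger about 8 mm in); the bin, candle and mallet were never touched, and the hand-in returned no verdict.

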